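# Reset the tripped vacuum pump cut-out and restart the pump

### The arm

A 6-joint arm with a two-finger parallel gripper is mounted at the origin on the work surface. World frame = base frame: x ahead of the robot, y to its left, z up, the work surface at z = 0. Lengths are in mm, angles in rad, forces in N, time in s.
With the tool pointing down it reaches from about 350 to 775 mm from the base axis. Payload 7.3 kg.
Tool frame: the origin (TCP) lies at the very end of the fingers, on their centre line; the grasp point (between the pads) lies 19 mm behind it; z points along the fingers, y is the line along which they close (so a half turn about z gives the same grasp; the last joint's range is limited). The gripper opens to 92 mm and grips with 3 to 60 N. Pads are 19 mm wide; open, the fingers measure 130 mm over their backs; the gripper's body (75 mm by 190 mm) begins 47 mm behind the grasp point.
Start: joints at [-1.379, 0.342, 1.524, -0, 1.275, -0.146], TCP at [174.014, -495.342, 226.741] pointing down, gripper open.
Joint ranges: [-2.53, 2.53], [-0.77, 2.02], [0.04, 2.7], [-1, 4.14], [0.28, 2.66], [-3.11, 3.11]. Speed limits (rad/s): [2.57, 2.57, 3.14, 3.14, 3.14, 3.14].

### API

Orientations are given as [roll, pitch, yaw] about the fixed x, y, z axes, in that order (R = Rz(yaw) Ry(pitch) Rx(roll)).
In Python, from plant import get_obs, capture, close_job gives the robot as it stands. The module is installed in compiled form; this text tells all that it offers.
- The arm moves only by the shell command python3 -m handwheel 'ROWS'. ROWS is JSON, a list of rows, each a list of 3 entries, a list of its own where there are three numbers: the turn, a rotation vector about the tool's x, y, z in degrees, then the shift along the tool's x, y, z in m, then the opening, from 0 (shut) to 1 (fully open). A call has 1 to 12 rows; each row is the pose to reach, as a shift and turn from the pose commanded when the call began, along the tool's axes at that moment; what a row does not reach only later rows make up. A row lasts 1/10 s, in which the tool goes at most 50 mm and 8.59 degrees, less where a joint would pass 70% of its speed; a pose out of reach is approached as far as the arm can. A call with a gripper value outside its range is refused whole. The fingers move at their own pace and stop on an object; the grip force is fixed at half the most. Time passes only in rows, so rows that repeat a pose let the fingers close. It gives the time, the measured TCP pose, the force, the opening and the grip force at its end, in the units of the state.
- get_obs(): the state, without advancing time (a new reading comes with each control period).
- capture(name): name is "side" or "top" or "wrist"; returns a dict with "image" (384x512x3 uint8, red, green, blue), "depth" (384x512 float32, mm along the optical axis (not along the pixel's ray), 0 where there is no reading), "fx", "fy", "cx", "cy" (pixels), "camera_from_world" (4x4, takes a point from world to camera coordinates). Camera axes: x right, y down, z forward; pixel columns grow to the right and rows downward; lengths in mm; the calibration is good to about 2 mm. The wrist camera is an equidistant fisheye: a pixel r from the principal point sees the ray r / f radians off the axis. A picture is of the moment at which its call begins.
- close_job(): hands the job in; it is judged then, once.
The state is a dict: "time": time; "joint_positions": joint angles; "dq": joint speeds; "tau": joint torques, N m; "tool_pos": TCP position; "tcp_rot": TCP orientation; "contact_force": force on the tool from outside, world axes, zero at the start; "moment": the same for the moment, N m; "grip_width": finger opening in mm; "finger_force": force on a finger pad.
Only numpy, scipy, OpenCV 4.12 (cv2) and the standard library are available. Lean on these libraries where they do the work, as an engineer would, in place of code of your own. Each camera call takes 0.05 s, during which the arm holds its last target. There are 200 camera calls.

### The job

The vacuum pump has cut out. Reach the fingertips into the round guarded well on the controller and push the popped-out reset pin fully home so that it stays down, then press the broad flat start key all the way in and let it come back up. Do not press the key in the square well, which vents the cryostat, and leave the things standing around undisturbed; nothing is to be picked up.

Things in the scene. Friction and masses are not known exactly. Their poses are not given: they have to be found in the camera images.
- controller: Fixed pale metal box, 220 (its x) x 300 (its y) x 80 mm high; origin at the centre of its underside, on the bench. Front half (-x, towards the robot): a bay of three 88 mm square modules side by side at y = -90, 0, +90 mm, x = -40 mm, panels 84 mm above the bench; which module is in which place varies. Rear half: flat top 80 mm high with a display.
- reset_well_mouth (a point): Centre of the mouth of the round well, level with its collar's rim, 94 mm above the bench; z up, x and y as the controller's. Black round collar 58 mm outside, 10 mm high above the panel; well 48 mm inside diameter, 41 mm deep, vertical. In its centre stands the white round reset pin, 22 mm across, flat top 14 mm below the rim when popped out, 22 mm below when fully home.
- reset_pin (a joint): Travel of the reset pin down its well, in m: 0 popped out, 0.008 fully home against its stop; it starts tripped, between 0 and 0.001. It has friction of about 3 N and no spring: it stays where it is pushed.
- start_key_face (a point): Centre of the top face of the start key when it is up, 94 mm above the bench; fixed to the module, x and y along the controller's, z up. The key is a broad flat white rectangle, 38 mm (x) by 52 mm (y), standing 10 mm proud of its panel, with no collar.
- start_key (a joint): Travel of the start key down into its panel, in m: 0 up, 0.006 fully in. Sprung: 2 N to start it, 5 N fully in; it comes back up when let go.
- vent_well_mouth (a point): Centre of the open mouth of the square well of the vent module, in the plane of the rim of its black square collar (58 mm outside, 48 mm inside), 94 mm above the bench. In it stands a white square key 22 mm wide, its top 14 mm below the rim. To be left alone.
- vent_key (a joint): Travel of the square vent key, in m: 0 up, 0.008 fully in. Sprung. To be left at 0.
- flange_cap: Loose steel vacuum blank flange, 55 mm across with a narrower 26 mm neck upwards, 18 mm high, standing on the controller's rear top; origin at the centre of its underside.
- screwdriver: Loose screwdriver, 170 mm long, black handle, lying on the bench to the left of the controller (its +y side), its tip pointing roughly along the controller's +x; up to 30 mm high. To be left alone.
- solvent_bottle: Loose capped white bottle, 52 mm across, 105 mm high, standing on the bench to the right of the controller (its -y side); origin at the centre of its underside.
Not all that is in view belongs to the job. What is meant by the solvent_bottle is not pink or turquoise, and is the smaller of those in its own colour.

How it is judged (in metres and radians):
On the way, in this order (a step that is already met when the one before it is completed fails the run):
1. the reset pin is pushed fully home (value of joint reset_pin above 0.0068 m and value of joint start_key below 0.001 m), for 0.1 s.
2. then the start key is pressed all the way in (value of joint start_key above 0.0048 m and value of joint reset_pin above 0.0065 m), for 0.1 s.
At the end, for the whole second after the job is handed in: The reset pin stays home (at least 6.5 of its 8 mm), the start key has been pressed in (at least 4.8 of its 6 mm) after that and is back up (within 1 mm), the vent key is up, and flange, screwdriver and bottle are where they were (within 15, 20 and 20 mm), the bottle upright (value of joint reset_pin above 0.0065 m and value of joint each of start_key, vent_key below 0.001 m and distance of flange_cap from where it was at the start of the episode below 0.015 m and distance of each of screwdriver, solvent_bottle from where it was at the start of the episode below 0.02 m and angle between solvent_bottle's own z axis and vertical below 0.2 rad); the robot touches nothing.
It fails at once if the vent key is pressed (more than 2 mm) (value of joint vent_key above 0.002 m).
It fails at once if the flange is shifted by more than 15 mm or lifted (distance of flange_cap from where it was at the start of the episode above 0.015 m).
It fails at once if the screwdriver is shifted by more than 20 mm or picked up (distance of screwdriver from where it was at the start of the episode above 0.02 m).
It fails at once if the bottle is shifted by more than 20 mm or picked up (distance of solvent_bottle from where it was at the start of the episode above 0.02 m).
It also fails if it takes over 35 s, if anything falls off the work surface, if the arm or the gripper's body presses on something with over 40 N, if the wrist force passes 120 N, or if a joint passes its speed limit or range.

## Working session

There is one attempt and no reset: what is moved stays moved. The work goes in short steps, Python scripts to look and compute and a shell command to move; the robot and the scene stay as the last step left them, time stands still between calls to the robot, and variables do not carry over. Pictures are saved under pics/ and viewed, at most 10 in all, crops included, and the job is handed in when it is done.

```bash
mkdir -p pics
cat > h.py <<'E'
import numpy as np, cv2, json
from plant import get_obs, capture, close_job
def world(c,u,v,z=None):
    T=np.linalg.inv(c["camera_from_world"]); K=[(u-c["cx"])/c["fx"],(v-c["cy"])/c["fy"],1.]
    if z is None: return (T@np.r_[np.array(K)*c["depth"][int(v),int(u)],1])[:3]
    d=T[:3,:3]@K; o=T[:3,3]; return o+d*(z-o[2])/d[2]
E
python3 - <<'E'
from h import *
for n in("top","side"):
    c=capture(n); np.save(f"{n}.npy",c,allow_pickle=True)
    cv2.imwrite(f"pics/{n}1.png",cv2.resize(c["image"][:,:,::-1],(800,600),interpolation=cv2.INTER_CUBIC))
    print(n,c["fx"],c["cx"],c["cy"],np.linalg.inv(c["camera_from_world"])[:3].round(2).tolist())
print(get_obs())
E
```

```text
top 360.60541092787486 248.2220624690343 184.93447758053492 [[-0.02, -0.99, 0.16, 417.62], [-1.0, 0.02, 0.01, -74.36], [-0.01, -0.16, -0.99, 1179.25]]
side 371.92751374021555 258.39752703025994 197.34808815482646 [[-0.96, -0.18, 0.19, 408.53], [-0.26, 0.59, -0.76, 668.17], [0.02, -0.79, -0.62, 660.85]]
{'time': 0.1, 'joint_positions': array([-1.37897885e+00,  3.42651579e-01,  1.52492150e+00,  3.59905912e-05,
        1.27541705e+00, -1.45979036e-01]), 'dq': array([-0.00182439, -0.0033955 , -0.0033198 , -0.00204855,  0.0012002 ,
        0.00039151]), 'tau': array([ 1.17276752e-03, -4.32005560e+01, -2.44693726e+01,  7.18858279e-02,
        5.26564009e-02, -5.08525966e-05]), 'tool_pos': array([ 173.96075582, -494.95171916,  226.1152282 ]), 'tcp_rot': array([-3.14021505e+00, -2.37329054e-04,  3.37785845e-01]), 'contact_force': array([-0.31136984,  0.16033616, -0.95977558]), 'moment': array([ 0.01516971,  0.00808477, -0.03088276]), 'finger_force': 0.0, 'grip_width': 92.04646841293484}
```

View pics/top1.png

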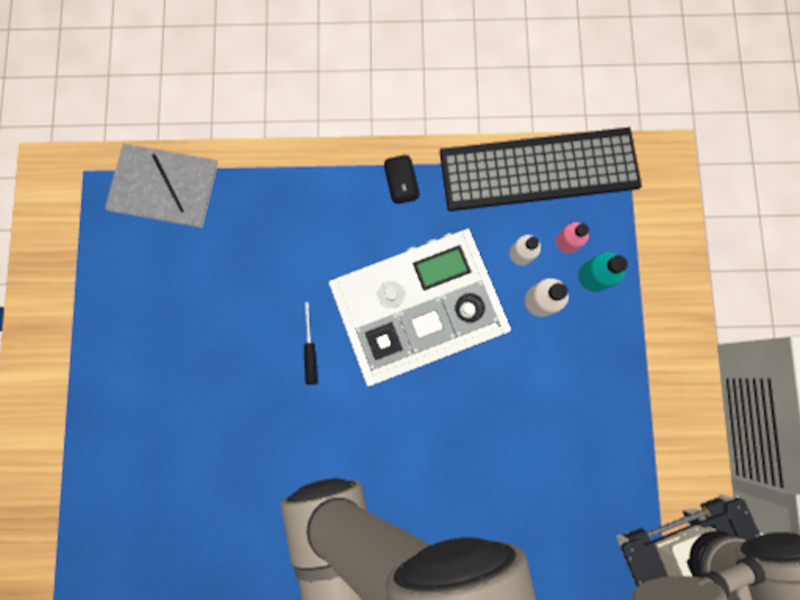

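View pics/side1.png

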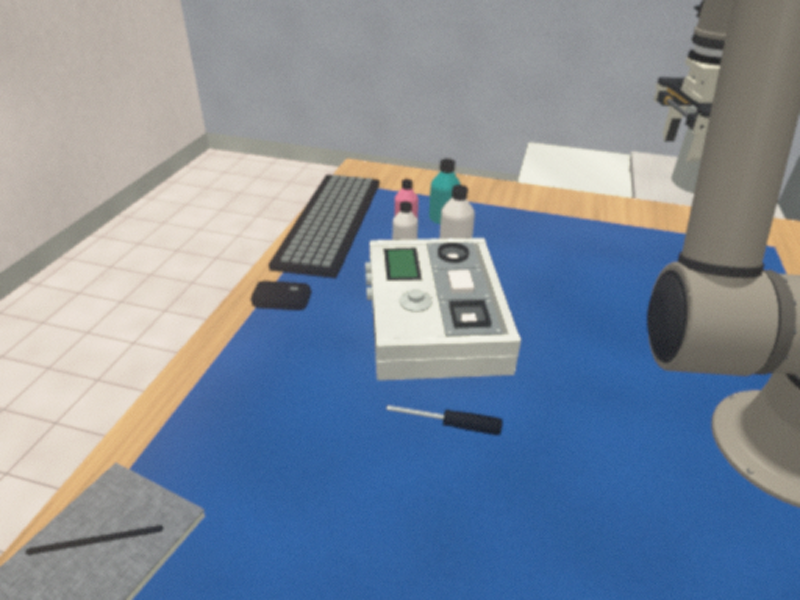

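The top view shows three modules: the round well at (469,308), the start key at (427,325) and the square vent at (383,342). The flange is at (391,293) and the screwdriver at (310,345). There are four bottles: small white (525,249), big white (547,297), pink (573,237) and turquoise (603,271). The solvent_bottle is the smaller white one. The side view agrees.

Run:
```python
from h import *
S={"top":[("reset",469,308,80),("key",427,325,94),("vent",383,342,80)],"side":[("reset",455,255,80),("key",460,280,94),("vent",469,317,80)]}
crops=[]
for n in S:
    c=np.load(f"{n}.npy",allow_pickle=True).item(); g=cv2.cvtColor(c["image"],cv2.COLOR_RGB2GRAY)
    for nm,u,v,z in S[n]:
        u=u*.64;v=v*.64; r=13
        x0,y0=int(u)-r,int(v)-r; p=g[y0:y0+2*r+1,x0:x0+2*r+1]
        t,_=cv2.threshold(p,0,255,cv2.THRESH_OTSU)
        t={"key":215}.get(nm,t)
        m=(p>t).astype(np.uint8); k,lab,st,ce=cv2.connectedComponentsWithStats(m)
        i=min(range(1,k),key=lambda i:np.hypot(*(ce[i]-r)) if st[i,4]>8 else 99)
        a,b=ce[i]+[x0,y0]; w=world(c,a,b,z); d=world(c,a,b)
        print(n,nm,t,st[i].tolist(),round(a,1),round(b,1),w.round(1),d.round(1))
        # dark collar
        if nm!="key":
            dm=(p<95).astype(np.uint8); cn,_=cv2.findContours(dm,cv2.RETR_EXTERNAL,2); q=max(cn,key=cv2.contourArea)
            M=cv2.moments(q); a,b=M["m10"]/M["m00"]+x0,M["m01"]/M["m00"]+y0
            print("  collar",cv2.boundingRect(q),world(c,a,b,94).round(1))
    # controller white outline
    if n=="top":
        h=g[130:260,200:340]; 
        crops.append(cv2.resize(c["image"][125:265,195:415,::-1],(792,504),interpolation=cv2.INTER_CUBIC))
cv2.imwrite("pics/crop1.png",crops[0])
```

```text
top reset 127.0 [0, 0, 27, 27, 440] 299.7 197.2 [ 549.9 -224.1   80. ] [ 550.1 -224.2   78.7]
  collar (4, 4, 19, 18) [ 550.3 -223.9   94. ]
top key 215 [4, 4, 19, 17, 210] 273.0 207.0 [ 520.2 -140.5   94. ] [ 520.4 -140.7   91.2]
top vent 123.0 [9, 9, 9, 9, 64] 245.0 218.1 [489.  -55.3  80. ] [489.  -55.3  79.6]
  collar (2, 2, 24, 23) [488.8 -55.8  94. ]
side reset 132.0 [0, 0, 27, 27, 478] 291.7 164.1 [ 540.9 -226.8   80. ] [ 540.9 -226.9   80. ]
  collar (3, 6, 19, 12) [ 545.7 -217.4   94. ]
side key 215 [6, 7, 16, 11, 142] 294.7 178.2 [ 516.6 -140.    94. ] [ 516.8 -141.4   93. ]
side vent 124.0 [8, 11, 11, 6, 62] 299.7 202.5 [487.1 -59.7  80. ] [487.1 -60.2  79.6]
  collar (1, 3, 26, 18) [485.3 -50.6  94. ]
```

View pics/crop1.png

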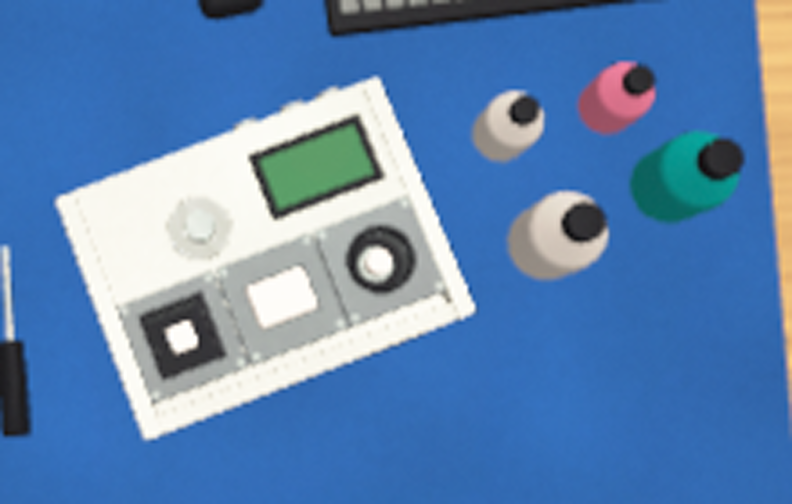

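The crop confirms three things. The round collar with the white pin is at (380,262), the broad flat white key at (283,297) and the square vent at (183,337). The small white bottle at (508,125) is the solvent_bottle. Before moving I'll check the bottles' heights against the gripper body.

Run:
```python
from h import *
c=np.load("top.npy",allow_pickle=True).item()
for nm,u,v in[("small",523,110),("big",585,222),("pink",638,80),("teal",720,158),("flange",200,225)]:
    print(nm,world(c,u/3.6+195,v/3.6+125).round(0))
o=get_obs(); a=o["tcp_rot"]
from scipy.spatial.transform import Rotation as R
M=R.from_euler("xyz",a); print(M.as_matrix().round(3)); 
print("tool shift to hover 549,-223,200:",M.inv().apply(np.array([549,-223,200])-o["tool_pos"]).round(1))
```

```text
small [ 673. -349.  104.]
big [ 570. -384.  142.]
pink [ 697. -448.  105.]
teal [ 622. -498.  138.]
flange [580. -74.  98.]
[[ 0.943  0.331 -0.   ]
 [ 0.331 -0.943  0.001]
 [ 0.    -0.001 -1.   ]]
tool shift to hover 549,-223,200: [ 444.  -132.3   26.4]
```

```bash
python3 -m handwheel '[[[0,0,0],[0.045,-0.013,0],0],[[0,0,0],[0.09,-0.027,0],0],[[0,0,0],[0.135,-0.04,0],0],[[0,0,0],[0.18,-0.053,0],0],[[0,0,0],[0.225,-0.067,0],0],[[0,0,0],[0.27,-0.08,0],0],[[0,0,0],[0.315,-0.094,0],0],[[0,0,0],[0.36,-0.107,0],0],[[0,0,0],[0.405,-0.12,0.01],0],[[0,0,0],[0.444,-0.132,0.026],0],[[0,0,0],[0.444,-0.132,0.026],0],[[0,0,0],[0.444,-0.132,0.026],0]]'
python3 - <<'E'
from h import *
o=get_obs(); print(o["tool_pos"],o["tcp_rot"],o["grip_width"])
c=capture("wrist"); np.save("w1.npy",c,allow_pickle=True); print(c["fx"],c["cx"],c["cy"],np.linalg.inv(c["camera_from_world"]).round(2).tolist())
cv2.imwrite("pics/w1.png",cv2.resize(c["image"][:,:,::-1],(800,600),interpolation=cv2.INTER_CUBIC))
E
```

```text
time: 1.3
tool_pos: [549.2, -222.7, 199.6]
tcp_rot: [-3.14, 0.002, 0.34]
contact_force: [-0.5, 0.8, -0.3]
grip_width: 2.0
finger_force: 0.0
[ 549.19796803 -222.6859566   199.55580377] [-3.14011890e+00  1.83090131e-03  3.39981828e-01] 2.045606236941415
297.3186396354542 256.16808362370693 187.73694470895228 [[0.33, -0.9, -0.27, 623.71], [-0.94, -0.32, -0.1, -197.6], [0.0, 0.29, -0.96, 357.64], [0.0, 0.0, 0.0, 1.0]]
```

View pics/w1.png

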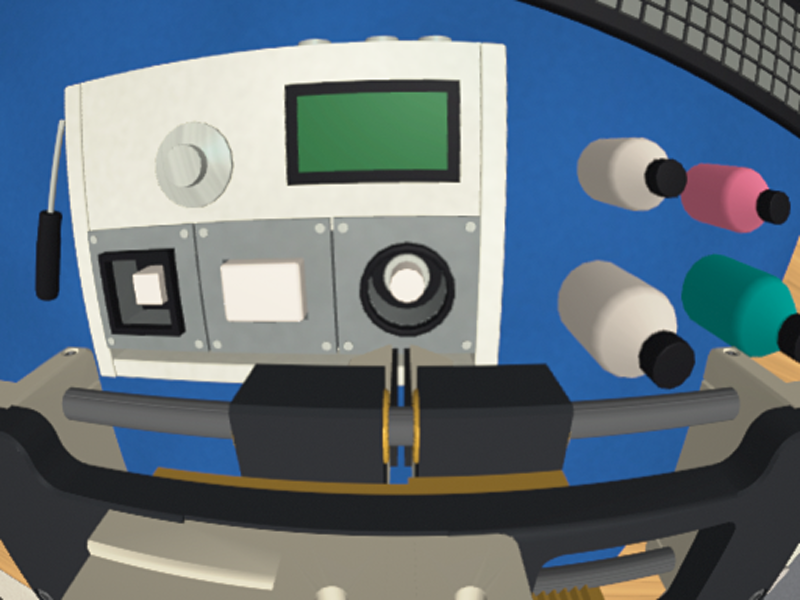

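The wrist view shows the well's collar at about (407,289), with the pin at (405,280). The start key is at (262,291), and the square vent at (143,290) is well clear. I'll measure the outlines on their planes.

```bash
cat >> h.py <<'E'
def fish(c,pts,z):
    pts=np.asarray(pts,float).reshape(-1,2); d=(pts-[c["cx"],c["cy"]])/[c["fx"],c["fy"]]; th=np.hypot(*d.T)
    k=np.c_[d*(np.sin(th)/np.maximum(th,1e-9))[:,None],np.cos(th)]
    T=np.linalg.inv(c["camera_from_world"]); k=k@T[:3,:3].T; o=T[:3,3]
    return o+k*((z-o[2])/k[:,2])[:,None]
def blob(c,m,u,v):
    cn,_=cv2.findContours(m.astype(np.uint8),cv2.RETR_EXTERNAL,cv2.CHAIN_APPROX_NONE)
    return max((q for q in cn if cv2.pointPolygonTest(q,(float(u),float(v)),True)>-4),key=cv2.contourArea)
E
python3 - <<'E'
from h import *
c=np.load("w1.npy",allow_pickle=True).item(); g=cv2.cvtColor(c["image"],cv2.COLOR_RGB2GRAY)
for nm,m,u,v,z in[("collar",g<75,260,185,94),("pin",g>195,259,180,80),("key",g>195,168,186,94),("vent",g>195,96,183,80)]:
    m=m.copy(); m[223:]=0
    q=blob(c,m,u,v); P=fish(c,q,z)[:,:2].astype(np.float32)
    print(nm,cv2.boundingRect(q),[np.round(x,1) for x in cv2.minEnclosingCircle(P)],[np.round(x,1) for x in cv2.minAreaRect(P)])
E
```

```text
collar (230, 155, 61, 60) [array([ 551.5, -227.1]), np.float64(28.9)] [array([ 551.9, -226.9]), array([57. , 55.9]), np.float64(19.5)]
pin (247, 164, 27, 29) [array([ 555. , -225.8]), np.float64(14.4)] [array([ 554.8, -225.9]), array([28. , 25.2]), np.float64(19.5)]
key (141, 168, 53, 38) [array([ 520.8, -143.5]), np.float64(29.7)] [array([ 520.6, -143.3]), array([36.6, 50.8]), np.float64(20.2)]
vent (85, 175, 19, 20) [array([489.5, -59. ]), np.float64(14.1)] [array([489.2, -58.9]), array([21.4, 21.6]), np.float64(19.9)]
```

Run:
```python
from h import *
from scipy.spatial.transform import Rotation as R
o=get_obs(); M=R.from_euler("xyz",o["tcp_rot"])
w=np.load("w1.npy",allow_pickle=True).item()
def projf(c,p):
    k=(c["camera_from_world"]@np.r_[p,1])[:3]; r=np.hypot(*k[:2]); th=np.arctan2(r,k[2]); return k[:2]/r*th*c["fx"]+[c["cx"],c["cy"]]
def proj(c,p):
    k=(c["camera_from_world"]@np.r_[p,1])[:3]; return k[:2]/k[2]*c["fx"]+[c["cx"],c["cy"]]
a=cv2.resize(w["image"][190:320,180:335,::-1],None,fx=4,fy=4,interpolation=cv2.INTER_CUBIC)[:, :400+220]
pw=projf(w,o["tool_pos"]); print("tcp wrist px",pw); 
p=(pw-[180,190]+.5)*4; cv2.circle(a,tuple(map(int,p)),3,(0,0,255),-1)
s=capture("side"); t=capture("top"); np.save("side2.npy",s,allow_pickle=True)
ps=proj(s,o["tool_pos"]); print("side",ps,"top",proj(t,o["tool_pos"]))
x,y=ps.astype(int); b=cv2.resize(s["image"][y-40:y+60,x-60:x+60,::-1],None,fx=5,fy=5,interpolation=cv2.INTER_CUBIC)
cv2.circle(b,tuple(((ps-[x-60,y-40]+.5)*5).astype(int)),3,(0,0,255),-1)
cv2.imwrite("pics/w2.png",a); cv2.imwrite("pics/s2.png",b)
```

```text
tcp wrist px [255.3862112  239.11274586]
side [292.06438523 126.21179585] top [305.37788976 192.25811385]
```

View pics/w2.png

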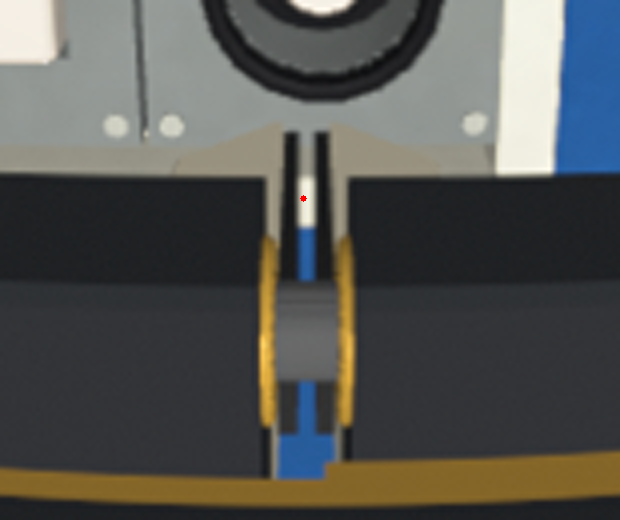

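View pics/s2.png

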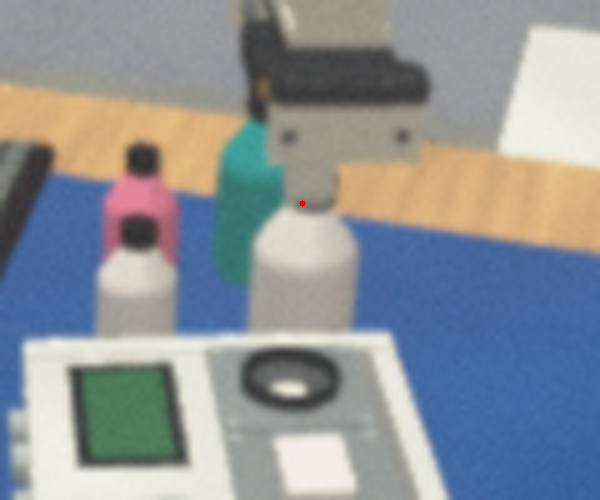

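The side crop shows the fingertips at (318,205), well above the collar at (291,378). The wrist crop shows the finger gap centred about 0.75 px right of the projected TCP, so the wrist calibration holds to about 0.5 mm. Corrected for that, the well is at about (551.2, -226). I'll come down to just above the rim and measure again.

```bash
python3 -m handwheel '[[[0,0,0],[0.001,0.004,0.03],0],[[0,0,0],[0.001,0.004,0.06],0],[[0,0,0],[0.001,0.004,0.08],0],[[0,0,0],[0.001,0.004,0.09],0],[[0,0,0],[0.001,0.004,0.09],0],[[0,0,0],[0.001,0.004,0.09],0]]'
python3 - <<'E'
from h import *
from scipy.spatial.transform import Rotation as R
o=get_obs(); print(o["tool_pos"],o["tcp_rot"],o["grip_width"])
c=capture("wrist"); np.save("w3.npy",c,allow_pickle=True)
g=cv2.cvtColor(c["image"],cv2.COLOR_RGB2GRAY)
# key as reference from a new height
for nm,u,v,z in [("key",150,180,94),("vent",70,180,80)]:
    pass
a=cv2.resize(c["image"][130:280,160:350,::-1],None,fx=4,fy=4,interpolation=cv2.INTER_CUBIC)
def projf(c,p):
    k=(c["camera_from_world"]@np.r_[p,1])[:3]; r=np.hypot(*k[:2]); th=np.arctan2(r,k[2]); return k[:2]/r*th*c["fx"]+[c["cx"],c["cy"]]
for C,col in[((551.2,-226),(0,0,255)),((550,-224),(0,255,0))]:
    for t in np.linspace(0,2*np.pi,72):
        p=projf(c,np.array([C[0]+29*np.cos(t),C[1]+29*np.sin(t),94])); q=((p-[160,130]+.5)*4).astype(int); cv2.circle(a,tuple(map(int,q)),1,col,-1)
print("tcp px crop",(projf(c,o["tool_pos"])-[160,130]+.5)*4)
cv2.imwrite("pics/w3.png",a)
E
```

```text
time: 2.05
tool_pos: [551.8, -227.9, 112.0]
tcp_rot: [3.14, -0.001, 0.337]
contact_force: [0.2, -0.2, 0.9]
grip_width: 0.3
finger_force: 0.0
[ 551.78088488 -227.90870175  111.96183373] [ 3.14005661e+00 -1.18928965e-03  3.37002076e-01] 0.3375049277878174
tcp px crop [378.27119175 432.36212687]
```

View pics/w3.png

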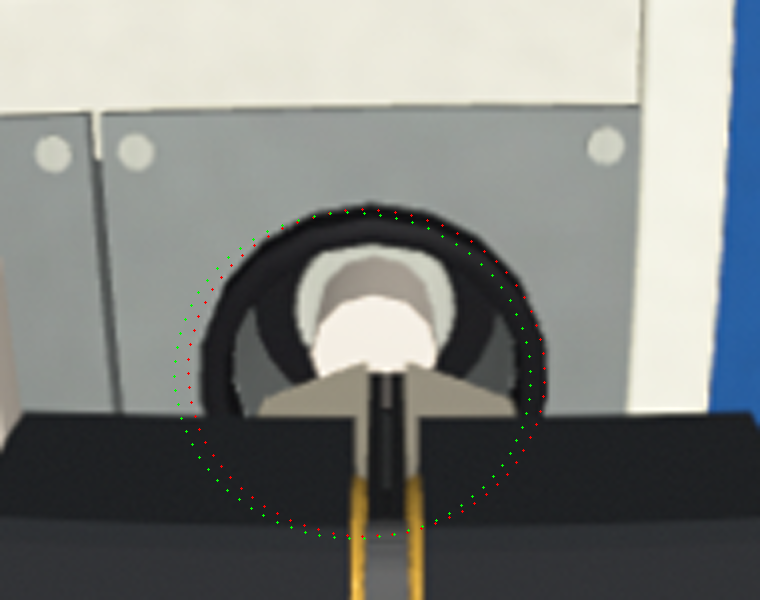

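The collar spans columns 200-548, centre 374, and the finger gap is at 388. The fingers are therefore about 2 mm too far along tool +y, and about 0.5 mm short in x. I'll correct that and enter the well gently, watching the force.

```bash
python3 -m handwheel '[[[0,0,0],[0.0005,-0.002,0],0],[[0,0,0],[0.0005,-0.002,0.005],0],[[0,0,0],[0.0005,-0.002,0.012],0],[[0,0,0],[0.0005,-0.002,0.017],0],[[0,0,0],[0.0005,-0.002,0.022],0],[[0,0,0],[0.0005,-0.002,0.026],0],[[0,0,0],[0.0005,-0.002,0.026],0]]'
python3 - <<'E'
from h import *
c=capture("wrist"); a=cv2.resize(c["image"][130:280,160:350,::-1],None,fx=4,fy=4,interpolation=cv2.INTER_CUBIC); cv2.imwrite("pics/w4.png",a)
print(get_obs()["tool_pos"],get_obs()["contact_force"])
E
```

```text
time: 2.8
tool_pos: [550.9, -224.8, 83.9]
tcp_rot: [-3.141, 0.001, 0.338]
contact_force: [-0.7, 0.1, -0.1]
grip_width: -0.1
finger_force: 0.0
[ 551.08640851 -224.96945161   84.28388856] [ 0.65779282 -0.32160432  0.54743173]
```

View pics/w4.png

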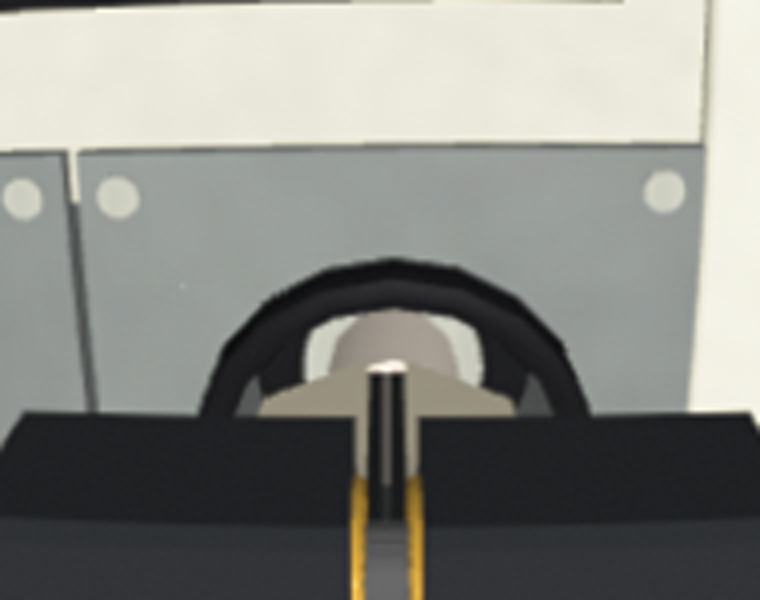

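The fingers are inside the well with no contact. The collar's centre is at column 396 and the finger gap at 388, so I'll shift 1 mm along +y and push the pin home.

```bash
python3 -m handwheel '[[[0,0,0],[0,0.001,0.001],0],[[0,0,0],[0,0.001,0.004],0],[[0,0,0],[0,0.001,0.006],0],[[0,0,0],[0,0.001,0.008],0],[[0,0,0],[0,0.001,0.01],0],[[0,0,0],[0,0.001,0.011],0],[[0,0,0],[0,0.001,0.012],0],[[0,0,0],[0,0.001,0.012],0]]'
```

```text
time: 3.65
tool_pos: [551.7, -226.1, 72.7]
tcp_rot: [3.141, -0.0, 0.338]
contact_force: [0.3, -0.3, 1.6]
grip_width: 0.4
finger_force: 0.7
```

Next I'll press until the stop shows in the force.

```bash
python3 -m handwheel '[[[0,0,0],[0,0,0.0005],0],[[0,0,0],[0,0,0.001],0],[[0,0,0],[0,0,0.0015],0],[[0,0,0],[0,0,0.0015],0],[[0,0,0],[0,0,0.0015],0]]'
```

```text
time: 4.15
tool_pos: [551.7, -226.1, 72.2]
tcp_rot: [3.141, -0.0, 0.338]
contact_force: [-1.6, 1.5, 8.1]
grip_width: 0.3
finger_force: 4.4
```

```bash
python3 -m handwheel '[[[0,0,0],[0,0,0.0005],0],[[0,0,0],[0,0,0.001],0],[[0,0,0],[0,0,0.001],0],[[0,0,0],[0,0,0.001],0]]'
```

```text
time: 4.55
tool_pos: [551.8, -226.2, 72.1]
tcp_rot: [3.14, -0.001, 0.338]
contact_force: [-3.6, 1.0, 15.2]
grip_width: 0.2
finger_force: 7.5
```

The force rose to 15 N with no further travel, at z=72 as expected, so the pin is home. I'll lift out and move 90 mm along tool -y to above the start key.

```bash
python3 -m handwheel '[[[0,0,0],[0,0,-0.01],0],[[0,0,0],[0,0,-0.03],0],[[0,0,0],[0,0,-0.05],0],[[0,0,0],[0,0,-0.05],0],[[0,0,0],[0,-0.03,-0.05],0],[[0,0,0],[0,-0.06,-0.05],0],[[0,0,0],[0,-0.09,-0.05],0],[[0,0,0],[0,-0.09,-0.05],0],[[0,0,0],[0,-0.09,-0.03],0],[[0,0,0],[0,-0.09,-0.03],0]]'
python3 - <<'E'
from h import *
c=capture("wrist"); cv2.imwrite("pics/w5.png",cv2.resize(c["image"][:,:,::-1],(800,600),interpolation=cv2.INTER_CUBIC))
print(get_obs()["tool_pos"],get_obs()["contact_force"])
E
```

```text
time: 5.55
tool_pos: [520.4, -140.7, 97.8]
tcp_rot: [-3.139, 0.004, 0.338]
contact_force: [-0.7, -0.1, 0.5]
grip_width: 0.5
finger_force: 0.0
[ 520.98410802 -141.10922144   98.86190998] [-0.10812941  0.29659259  0.09092853]
```

View pics/w5.png

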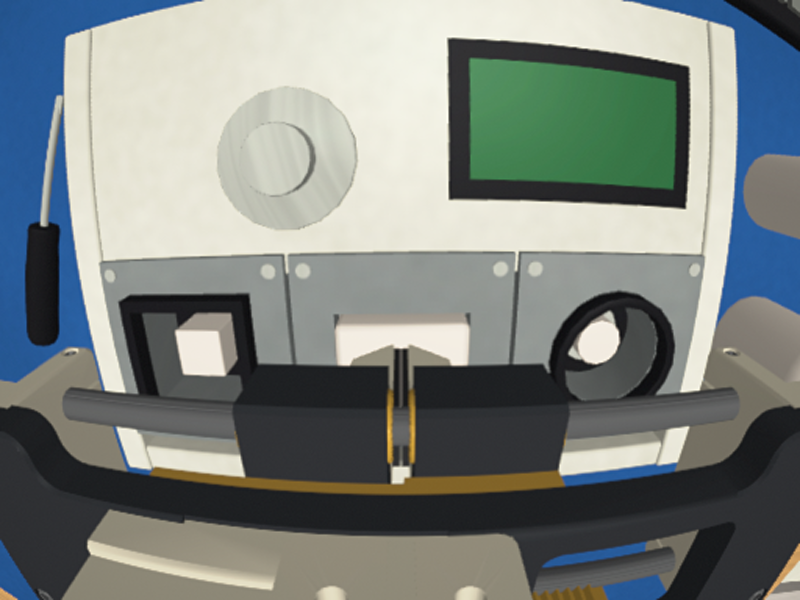

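The fingers (column 400) are centred over the start key (columns 335-470). In the round well the pin (598,342) sits low. Now I'll press the key.

```bash
python3 -m handwheel '[[[0,0,0],[0,0,0.003],0],[[0,0,0],[0,0,0.006],0],[[0,0,0],[0,0,0.008],0],[[0,0,0],[0,0,0.01],0],[[0,0,0],[0,0,0.012],0],[[0,0,0],[0,0,0.013],0],[[0,0,0],[0,0,0.013],0],[[0,0,0],[0,0,0.013],0]]'
```

```text
time: 6.4
tool_pos: [522.2, -141.6, 88.2]
tcp_rot: [3.14, -0.001, 0.338]
contact_force: [-2.0, -1.7, 9.2]
grip_width: 0.6
finger_force: 4.3
```

The key is at its stop: 9 N, above the 5 N spring, at z=88. I'll press slightly more, hold, then lift clear.

```bash
python3 -m handwheel '[[[0,0,0],[0,0,0.001],0],[[0,0,0],[0,0,0.001],0],[[0,0,0],[0,0,0.001],0],[[0,0,0],[0,0,-0.01],0],[[0,0,0],[0,0,-0.04],0],[[0,0,0],[0,0,-0.08],0],[[0,0,0],[0,0,-0.11],0],[[0,0,0],[0,0,-0.11],0],[[0,0,0],[0,0,-0.11],0]]'
python3 - <<'E'
from h import *
c=capture("wrist"); cv2.imwrite("pics/w6.png",cv2.resize(c["image"][:,:,::-1],(800,600),interpolation=cv2.INTER_CUBIC))
g=cv2.cvtColor(c["image"],cv2.COLOR_RGB2GRAY)
P=lambda z:np.array
def projf(c,p):
    k=(c["camera_from_world"]@np.r_[p,1])[:3]; r=np.hypot(*k[:2]); th=np.arctan2(r,k[2]); return k[:2]/r*th*c["fx"]+[c["cx"],c["cy"]]
for nm,x,y,r,z in[("pin",551.6,-226.3,5,72),("key",521,-141.5,14,94),("vent",489.5,-58,5,80)]:
    u,v=projf(c,[x,y,z]); T=np.linalg.inv(c["camera_from_world"])
    d=[]
    for a in range(-4,5):
        for b in range(-4,5):
            uu,vv=int(u)+a,int(v)+b; D=c["depth"][vv,uu]
            q=(np.array([uu,vv])-[c["cx"],c["cy"]])/c["fx"]; th=np.hypot(*q); k=np.r_[q*np.sin(th)/th,np.cos(th)]; k=k/k[2]*D
            d.append((T[:3,:3]@k+T[:3,3])[2])
    print(nm,u,v,np.median(d).round(1))
o=get_obs();print(o["tool_pos"],o["contact_force"],o["time"])
E
```

```text
time: 7.3
tool_pos: [521.6, -140.8, 197.3]
tcp_rot: [3.141, -0.0, 0.338]
contact_force: [-0.3, 0.1, -0.4]
grip_width: 0.5
finger_force: 0.0
pin 343.6063337852107 181.35593720742895 72.3
key 255.10632578424446 188.33116114108614 94.2
vent 165.64068859144558 186.20383042046248 79.9
[ 521.12886221 -140.67508395  196.31558274] [ 0.2473332   0.05487033 -0.65026168] 7.35
```

View pics/w6.png

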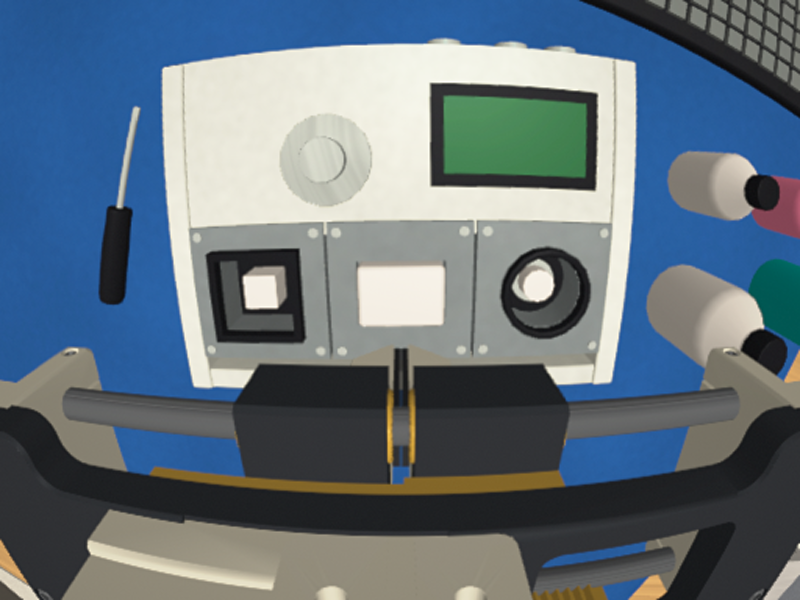

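The depth readings put the pin at 72.3 mm (home), the start key at 94.2 mm (up) and the vent key at 79.9 mm (up). Nothing around it has moved and the tool is clear, so I'm handing in.

```bash
python3 -c "from plant import close_job; print(close_job())"
```

```text
the job is handed in; nothing more can be done
None
```

The reset pin is home, the start key was pressed fully in and came back up, the vent key and the things standing around were left alone, and the job is handed in; the hand-in call returned no verdict.

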